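Put the station accessories back on their own pads

TASK

The three radio accessories were put back on the wrong storage pads: move each one to the plywood pad that has its own outline (round on round, square on square, oblong on oblong), standing upright in the middle of the pad, with the square and the oblong one turned to line up with their pads. No pad is free at the start, so use the empty rubber mat as a parking place on the way. Set everything down gently and do not push the mug or the screwdriver about.

Things in the scene. Friction and masses are not known exactly. Their poses are not given: they have to be found in the camera images.
- load_mid (a point): Round dummy load: upright dark steel cylinder with cooling ribs, 56 mm diameter, 60 mm tall, with one thin coaxial socket standing 10 mm up from the centre of its top; about 0.35 kg. The point is on its axis, half-way up the body (30 mm above its underside); z points up. Grip it across the diameter anywhere on its side.
- filter_mid (a point): Square filter box: bare aluminium block, 52 x 52 mm seen from above and 56 mm tall, with two coaxial sockets 10 mm high on top; about 0.3 kg. The point is at the centre of the block, half-way up (28 mm above its underside); x and y run square to its sides, z up.
- coupler_mid (a point): Oblong coupler box: grey painted box, 92 mm long (its x) by 42 mm wide (its y) by 50 mm tall, with two coaxial sockets 10 mm high and a black knob 8 mm high on top; about 0.3 kg. The point is at the centre of the box, half-way up (25 mm above its underside); z up. Grip it across the 42 mm width.
- pad_round: Fixed plywood storage pad, 6 mm thick, lying on the bench, with a cork inlay flush in its top. Origin at the centre of its underside (bench level); its top face is 6 mm above. Round, 104 mm diameter. The place for the round dummy load.
- pad_square: Fixed plywood storage pad, 6 mm thick, lying on the bench, with a cork inlay flush in its top. Origin at the centre of its underside (bench level); its top face is 6 mm above. Square, 96 x 96 mm, sides along its x and y. The place for the square filter box.
- pad_oblong: Fixed plywood storage pad, 6 mm thick, lying on the bench, with a cork inlay flush in its top. Origin at the centre of its underside (bench level); its top face is 6 mm above. Oblong, 132 mm long (its x) by 80 mm wide (its y). The place for the oblong coupler box.
- mat: Fixed dark rubber mat, 130 mm (its x) by 110 mm (its y), 3 mm thick, empty at the start: the free parking place. Origin at the centre of its underside (bench level); its top face is 3 mm above.
- mug_mid (a point): White ceramic mug standing upright among the pads, 76 mm diameter, 85 mm tall, with a handle on one side; loose. The point is on its axis, half-way up. A bystander: leave it where it is.
- screwdriver: Screwdriver lying flat on the bench, 180 mm long, less than 35 mm high; loose. Its x axis runs along it from the handle to the tip. A bystander: leave it where it is.
Not all that is in view belongs to the job. What is shaped like the part that bears load_mid but green or purple is not meant. What is shaped like the part that bears filter_mid but blue or pink is not meant.

How it is judged:
By the outcome, as a careful person would: the job done as asked, in the order asked, and still so for the second after the job is handed in, with the robot touching nothing.
It also fails if it takes over 96 s, if anything falls off the work surface, if the arm or the gripper's body presses on something with over 40 N, if the wrist force passes 120 N, or if a joint passes its speed limit or range.

ROBOT

A 6-joint arm with a two-finger parallel gripper is mounted at the origin on the work surface. World frame = base frame: x ahead of the robot, y to its left, z up, the work surface at z = 0. Lengths are in mm, angles in rad, forces in N, time in s.
With the tool pointing down it reaches from about 225 to 875 mm from the base axis. Payload 3.4 kg.
Tool frame: the origin (TCP) lies at the very end of the fingers, on their centre line; the grasp point (between the pads) lies 19 mm behind it (grasp_offset is the distance from the TCP to the grasp point, in mm); z points along the fingers, y is the direction in which the jaws open and shut (so a half turn about z gives the same grasp; the last joint's range is limited). The gripper opens to 85 mm and grips with 20 to 120 N. Pads are 22 mm wide; open, the fingers measure 114 mm over their backs; the gripper's body (76 mm by 85 mm) begins 54 mm behind the grasp point. The pads swing forward as they close: fully open they stand 13 mm farther back than shut.
Start: joints at [-1.236, 0.276, 1.505, -0, 1.361, -0.121], TCP at [253.108, -516.332, 231.328] pointing down, gripper open.
Joint ranges: [-2.89, 2.89], [-0.75, 2.08], [0.22, 2.7], [-1.18, 4.32], [0.11, 2.71], [-2.7, 2.7]. Speed limits (rad/s): [2.57, 2.57, 3.14, 3.14, 3.14, 3.14].

INTERFACE

Orientations are given as [roll, pitch, yaw] about the fixed x, y, z axes, in that order (R = Rz(yaw) Ry(pitch) Rx(roll)).
In Python, from station import get_state, camera, close_job, grasp_offset gives the robot as it stands.
- The arm moves only by the tool step_arm, never from a script. Its argument "plan" is a list of rows, each a list of 3 entries, a list of its own where there are three numbers: the shift along the tool's x, y, z each as a share of 3 cm, from -1 to 1, then the turn about the tool's z as a share of 0.12 rad, from -1 to 1, then the opening, from 0 (shut) to 1 (fully open). A call has 1 to 5 rows; each row shifts and turns the commanded pose from where the row before left it, along the tool's axes as they then stand; what a row does not reach is not made up. A row lasts 1/12 s, in which the tool goes at most 41.7 mm and 7.16 degrees, less where a joint would pass 70% of its speed; a pose out of reach is approached as far as the arm can. A call with a number of a shift or a turn outside -1 to 1 is refused whole. A call with a gripper value outside its range is refused whole. The fingers move at their own pace and stop on an object; "newtons" is the grip in N (left out, the last holds). Time passes only in rows, so rows that do not move let the fingers close. It gives the time, the measured TCP pose, the force and the opening at its end, in the units of the state.
- get_state(): the state, without advancing time (a new reading comes with each control period).
- camera(name): name is "scene" or "top" or "wrist"; returns a dict with "color" (400x640x3 uint8, red, green, blue), "fov_y" (degrees; the focal length in pixels is half the picture's height over the tangent of half this angle, whatever the lens; pixels are square), "cx", "cy" (the principal point, pixels), "camera_from_world" (4x4, takes a point from world to camera coordinates). Camera axes: x right, y up, looking along -z (the intrinsics and any distortion apply to the point x, -y, -z); pixel columns grow to the right and rows downward; lengths in mm; the calibration is good to about 2 mm. A picture is of the moment at which its call begins. There is no depth.
- close_job(): hands the job in, once; it reports no verdict.
The state is a dict: "time_s": time; "joint_pos": joint angles; "joint_velocities": joint speeds; "effort": joint torques, N m; "tcp_pos": TCP position; "tool_rot": TCP orientation; "wrist_force": force on the tool from outside, world axes, zero at the start; "torque": the same for the moment, N m; "finger_gap": finger opening in mm.
Only numpy, scipy, OpenCV 4.12 (cv2) and the standard library are available. Lean on these libraries where they do the work, as an engineer would, in place of code of your own. Each camera call takes 0.05 s, during which the arm holds its last target. There are 200 camera calls.

## Working session

There is one attempt and no reset: what is moved stays moved. The work goes in short steps, Python scripts to look and compute and a tool call to move; the robot and the scene stay as the last step left them, time stands still between calls to the robot, and variables do not carry over. Pictures are saved under pics/ and viewed, about 12 in all and at most 16, crops included, and the job is handed in when it is done.

Besides the shell and the picture viewer there is one more tool, called after "Call:" as name(argument=value, ...), one argument or row to a line, values as JSON. step_arm: Moves the arm, as the interface text tells. Its arguments: {"type":"object","properties":{"plan":{"type":"array"},"newtons":{"type":"number"}},"required":["plan"]}

```bash
mkdir -p pics; cat > h.py <<'E'
import numpy as np, cv2
from station import get_state, camera
def snap(n,f):
    c=camera(n); cv2.imwrite(f'pics/{f}.png',c['color'][:,:,::-1]); np.save(f'pics/{f}.npy',{k:c[k] for k in c},allow_pickle=True); return c
def load(f): return np.load(f'pics/{f}.npy',allow_pickle=True).item()
def foc(c): return 200/np.tan(np.radians(c['fov_y'])/2)
def ray(c,u,v,z):
    T=np.array(c['camera_from_world']);f=foc(c)
    d=T[:3,:3].T@np.array([(u-c['cx'])/f,-(v-c['cy'])/f,-1]);o=-T[:3,:3].T@T[:3,3]
    return (o+d*(z-o[2])/d[2])
def proj(c,p):
    T=np.array(c['camera_from_world']);q=T[:3,:3]@np.array(p)+T[:3,3];f=foc(c)
    return c['cx']+f*q[0]/-q[2], c['cy']-f*q[1]/-q[2]
E
python3 - <<'E'
from h import *
for n in('top','scene'):
    c=snap(n,n+'0');T=np.array(c['camera_from_world']);print(n,[k for k in c],c['fov_y'],c['cx'],c['cy'],-T[:3,:3].T@T[:3,3])
    if n=='top': print(T.round(3))
print(get_state())
E
```

```text
top ['color', 'fov_y', 'cx', 'cy', 'camera_from_world'] 54.896847445196556 321.98357119519306 193.57653400680624 [ 401.54127614   18.80485697 1094.03353327]
[[ 1.800000e-02 -1.000000e+00  8.000000e-03  2.959000e+00]
 [ 9.970000e-01  1.900000e-02  7.900000e-02 -4.869390e+02]
 [-7.900000e-02  6.000000e-03  9.970000e-01 -1.058952e+03]
 [ 0.000000e+00  0.000000e+00  0.000000e+00  1.000000e+00]]
scene ['color', 'fov_y', 'cx', 'cy', 'camera_from_world'] 53.82571516324732 322.4510741526568 202.344798028044 [ 914.69739918 -722.24997495  782.47383161]
{'time_s': 0.1, 'joint_pos': array([-1.23603043e+00,  2.76547685e-01,  1.50601166e+00,  4.03068385e-05,
        1.36069071e+00, -1.20974751e-01]), 'joint_velocities': array([ 2.23860626e-05,  7.43593691e-05, -2.76809167e-03,  1.36842209e-05,
        2.94524799e-04,  1.53626144e-03]), 'effort': array([ 3.88535761e-05, -4.17700732e+01, -2.46404654e+01, -3.71624283e-04,
        5.80159191e-03, -1.40493714e-05]), 'tcp_pos': array([ 252.94017998, -515.85878241,  230.51507854]), 'tool_rot': array([-3.13995213e+00, -2.39132492e-04,  4.55732009e-01]), 'wrist_force': array([-0.40041309,  0.93219228,  0.52287896]), 'torque': array([ 0.03144336, -0.00238985, -0.00517513]), 'finger_gap': 84.96066938437541}
```

View pics/top0.png

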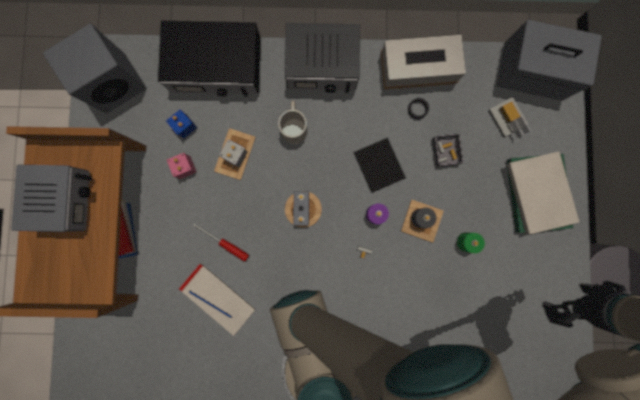

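View pics/scene0.png

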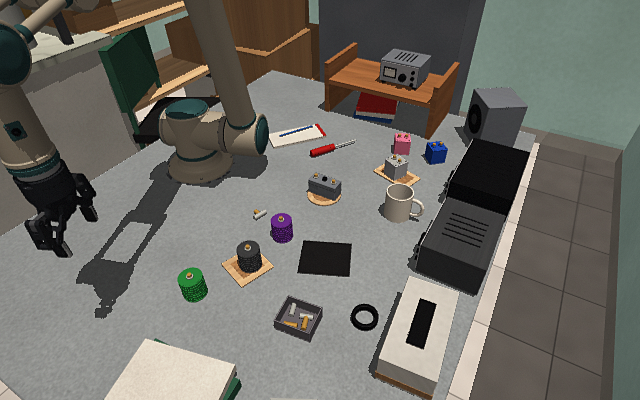

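The top view shows these items:
- **Load:** dark steel at about (424,218) on the square pad. The purple (377,214) and green (471,243) cylinders are decoys.
- **Filter:** bare aluminium at (234,153) on the oblong pad. The blue (180,123) and pink (180,165) boxes are decoys.
- **Coupler:** (302,209) on the round pad.
- **Mat and mug:** mat at (380,165), mug at (292,125).

I'll confirm these in one enlarged crop.

```bash
python3 - <<'E'
from h import *
im=cv2.imread('pics/top0.png')[100:260,210:450]
cv2.imwrite('pics/crop0.png',cv2.resize(im,(792,528),interpolation=cv2.INTER_CUBIC))
c=load('top0')
for n,u,v,z in [('load',424,218,66),('padsq',423,221,6),('filter',233,153,62),('padob',235,154,6),('coup',302,209,56),('padr',303,209,6),('mat',380,165,3),('mug',293,124,80),('scr',232,250,15),('purple',377,213,60)]: print(n,ray(c,u,v,z).round())
E
```

```text
load [ 423. -261.   66.]
padsq [ 415. -275.    6.]
filter [589. 255.  62.]
padob [596. 262.   6.]
coup [441.  65.  56.]
padr [443.  65.   6.]
mat [ 573. -153.    3.]
mug [667.  93.  80.]
scr [326. 259.  15.]
purple [ 434. -137.   60.]
```

View pics/crop0.png

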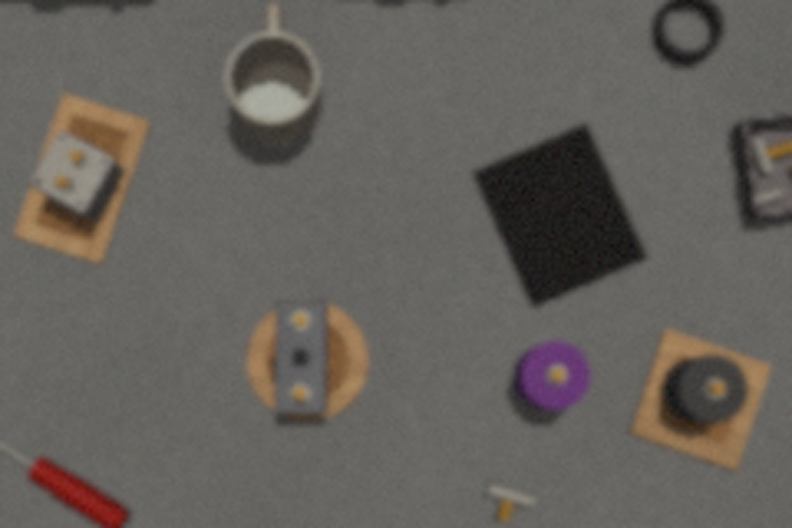

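The crop confirms the targets: dark load centred at about (707,390) on the square pad, aluminium filter at (80,175) on the oblong pad, and coupler at (301,358) on the round pad. The mat is centred at about (560,215). Plan: load to mat, filter to square, coupler to oblong, load to round.

```bash
cat >> h.py <<'E'
def go(x,y,z=None,yaw=None,show=True):
    s=get_state();p=s['tcp_pos'];w=s['tool_rot'][2]
    z=p[2] if z is None else z
    if yaw is None: yaw=w
    yaw=w+((yaw-w+np.pi/2)%np.pi-np.pi/2)
    d=np.array([x-p[0],y-p[1]])
    t=-(yaw-w)/0.12
    for nm,a in(('turn first',yaw),('no turn',w)):
        X=d@[np.cos(a),np.sin(a)];Y=d@[np.sin(a),-np.cos(a)]
        print(nm,'turn shares %.2f'%t,'x %.2f y %.2f z %.2f (x30mm)'%(X/30,Y/30,(p[2]-z)/30),'t=%.1f'%s['time_s'],'yaw now %.3f to %.3f'%(w,yaw),p.round(1))
def rect(f,pts,z):
    c=load(f);P=np.array([ray(c,u,v,z)[:2] for u,v in pts])
    (cx,cy)=P.mean(0);L=[np.linalg.norm(P[(i+1)%4]-P[i]) for i in range(4)]
    e=(P[1]-P[0])-(P[3]-P[2]);a=np.arctan2(e[1],e[0]);print('centre %.1f %.1f'%(cx,cy),'edges',np.round(L,1),'ang01 %.3f'%a);return cx,cy,a
E
python3 - <<'E'
from h import *
k=lambda L:[(210+(u+.5)/3.3-.5,100+(v+.5)/3.3-.5) for u,v in L]
rect('top0',k([(66,93),(149,121),(101,263),(15,235)]),6)
rect('top0',k([(667,329),(770,364),(735,468),(630,433)]),6)
rect('top0',k([(585,125),(645,257),(536,305),(474,173)]),3)
c=load('top0');print(ray(c,*k([(307,360)])[0],6))
go(400,-265,230)
E
```

```text
centre 597.9 262.7 edges [ 76.4 130.2  78.2 131.2] ang01 -1.874
centre 417.2 -271.9 edges [93.  94.3 94.  95. ] ang01 -1.878
centre 574.0 -150.9 edges [126.4 103.7 126.6 106.1] ang01 -2.703
[443.87345533  65.51578315   6.        ]
turn first turn shares -0.00 x 8.08 y -5.35 z 0.02 (x30mm) t=0.1 yaw now 0.456 to 0.456 [ 252.9 -515.9  230.5]
no turn turn shares -0.00 x 8.08 y -5.35 z 0.02 (x30mm) t=0.1 yaw now 0.456 to 0.456 [ 252.9 -515.9  230.5]
```

Call:
step_arm(
  plan=[
    [[0.9, -0.6, 0], 0, 1],
    [[0.9, -0.6, 0], 0, 1],
    [[0.9, -0.6, 0], 0, 1],
    [[0.9, -0.6, 0], 0, 1],
    [[0.9, -0.6, 0], 0, 1],
  ],
)

```text
time_s: 0.52
tcp_pos: [335.0, -374.5, 230.8]
tool_rot: [-3.141, -0.0, 0.455]
wrist_force: [0.8, 1.1, -0.4]
finger_gap: 85.4
```

Call:
step_arm(
  plan=[
    [[0.9, -0.6, 0], 0, 1],
    [[0.9, -0.6, 0], 0, 1],
    [[0.9, -0.6, 0], 0, 1],
    [[0.9, -0.55, 0], 0, 1],
    [[0, 0, 0], 0, 1],
  ],
)

```text
time_s: 0.93
tcp_pos: [402.4, -260.3, 231.1]
tool_rot: [-3.139, -0.003, 0.46]
wrist_force: [-0.0, -0.0, -1.2]
finger_gap: 85.0
```

```bash
python3 - <<'E'
from h import *
c=snap('wrist','w1');T=np.array(c['camera_from_world']);print(c['fov_y'],c['cx'],c['cy'],-T[:3,:3].T@T[:3,3],-T[2,:3])
s=get_state();print(s['time_s'],s['tcp_pos'],s['tool_rot'],s['wrist_force'])
for p in [(417.2,-271.9,6),(423,-261,66)]: print(proj(c,p))
im=cv2.imread('pics/w1.png');cv2.imwrite('pics/w1b.png',cv2.resize(im,(800,500),interpolation=cv2.INTER_CUBIC))
E
```

```text
69.60135825774124 316.596590716472 199.09525806219742 [ 469.51384241 -226.08753448  373.98998866] [-0.26593561 -0.1279544  -0.9554611 ]
0.9833 [ 401.40633698 -262.78540021  231.07397275] [-3.14063174e+00 -2.32629386e-04  4.60256007e-01] [-0.40818876  0.97014383  0.22188336]
(np.float64(331.4656931505437), np.float64(164.74669383735102))
(np.float64(327.48714613785484), np.float64(165.58527815773317))
```

View pics/w1b.png

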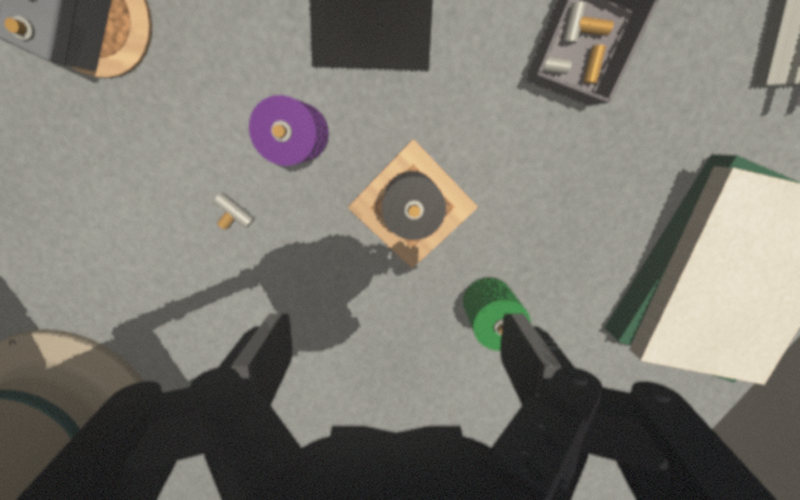

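Wrist view: the load's top disc is centred at about (412,205) in the 800x500 picture, and the pad corners are at (413,139), (478,208), (416,268) and (348,208). The projections from the top camera agree to about 3 mm.

```bash
python3 - <<'E'
from h import *
k=lambda L:[(u/1.25,v/1.25) for u,v in L]
rect('w1',k([(413,139),(478,208),(416,268),(348,208)]),6)
c=load('w1')
for u,v in [(412,205),(377,205),(447,205)]: print(ray(c,u/1.25,v/1.25,66))
print(ray(c,414/1.25,210/1.25,76), ray(c,371/1.25,70/1.25,3))
p=ray(c,412/1.25,205/1.25,66)
go(p[0],p[1],22)
E
```

```text
centre 415.5 -272.1 edges [96.4 91.3 97.3 95.2] ang01 -1.875
[ 425.55556191 -262.25486498   66.        ]
[ 412.08638682 -235.19308384   66.        ]
[ 439.01440124 -289.29587988   66.        ]
[ 423.96665004 -264.51526163   76.        ] [ 512.84675636 -177.07425592    3.        ]
turn first turn shares -0.00 x 0.73 y 0.34 z 6.97 (x30mm) t=1.0 yaw now 0.460 to 0.460 [ 401.4 -262.8  231.1]
no turn turn shares -0.00 x 0.73 y 0.34 z 6.97 (x30mm) t=1.0 yaw now 0.460 to 0.460 [ 401.4 -262.8  231.1]
```

Call:
step_arm(
  plan=[
    [[0.73, 0.34, 0], 0, 1],
    [[0, 0, 1], 0, 1],
    [[0, 0, 1], 0, 1],
    [[0, 0, 1], 0, 1],
    [[0, 0, 1], 0, 1],
  ],
  newtons=40,
)

```text
time_s: 1.4
tcp_pos: [424.3, -265.8, 110.0]
tool_rot: [3.141, 0.0, 0.455]
wrist_force: [0.5, 0.1, -0.9]
finger_gap: 85.2
```

Call:
step_arm(
  plan=[
    [[0, 0, 0.8], 0, 1],
    [[0, 0, 0.8], 0, 1],
    [[0, 0, 0.8], 0, 1],
    [[0, 0, 0.5], 0, 1],
    [[0, 0, 0], 0, 1],
  ],
)

```text
time_s: 1.82
tcp_pos: [422.1, -264.1, 21.1]
tool_rot: [-3.135, 0.004, 0.455]
wrist_force: [-0.1, 0.7, -0.5]
finger_gap: 85.4
```

Call:
step_arm(
  plan=[
    [[0, 0, 0], 0, 0],
    [[0, 0, 0], 0, 0],
    [[0, 0, 0], 0, 0],
    [[0, 0, 0], 0, 0],
    [[0, 0, 0], 0, 0],
  ],
)

```text
time_s: 2.23
tcp_pos: [425.5, -265.8, 25.6]
tool_rot: [3.139, -0.001, 0.456]
wrist_force: [-0.8, -1.3, 5.5]
finger_gap: 55.3
```

Call:
step_arm(
  plan=[
    [[0, 0, 0], 0, 0],
    [[0, 0, -0.3], 0, 0],
    [[0, 0, -0.7], 0, 0],
    [[0, 0, -1], 0, 0],
    [[0, 0, -1], 0, 0],
  ],
)

```text
time_s: 2.65
tcp_pos: [423.6, -263.5, 114.5]
tool_rot: [-3.138, 0.001, 0.456]
wrist_force: [0.7, -0.8, -4.2]
finger_gap: 55.1
```

```bash
python3 - <<'E'
from h import *
s=get_state();print(s['finger_gap'],s['wrist_force'])
go(574,-151,20)
E
```

```text
55.097736863151994 [ 0.7110822  -0.78630797 -4.18454191]
turn first turn shares -0.00 x 6.15 y -1.16 z 3.15 (x30mm) t=2.6 yaw now 0.456 to 0.456 [ 423.6 -263.5  114.5]
no turn turn shares -0.00 x 6.15 y -1.16 z 3.15 (x30mm) t=2.6 yaw now 0.456 to 0.456 [ 423.6 -263.5  114.5]
```

Call:
step_arm(
  plan=[
    [[0.6, -0.2, 0], 0, 0],
    [[1, -0.2, 0], 0, 0],
    [[1, -0.2, 0], 0, 0],
    [[1, -0.2, 0], 0, 0],
    [[1, -0.2, 0], 0, 0],
  ],
)

```text
time_s: 3.07
tcp_pos: [535.7, -175.6, 114.3]
tool_rot: [-3.141, 0.001, 0.456]
wrist_force: [0.1, -0.4, -3.5]
finger_gap: 54.9
```

Call:
step_arm(
  plan=[
    [[1, -0.16, 0], 0, 0],
    [[0.55, 0, 0], 0, 0],
    [[0, 0, 0.6], 0, 0],
    [[0, 0, 0.9], 0, 0],
    [[0, 0, 0.8], 0, 0],
  ],
)

```text
time_s: 3.48
tcp_pos: [575.2, -151.4, 44.6]
tool_rot: [-3.141, -0.0, 0.457]
wrist_force: [-1.2, 0.0, -4.5]
finger_gap: 55.2
```

Call:
step_arm(
  plan=[
    [[0, 0, 0.4], 0, 0],
    [[0, 0, 0.2], 0, 0],
    [[0, 0, 0.1], 0, 0],
    [[0, 0, 0.05], 0, 0],
    [[0, 0, 0], 0, 0],
  ],
)

```text
time_s: 3.9
tcp_pos: [575.6, -152.5, 23.4]
tool_rot: [3.141, -0.001, 0.456]
wrist_force: [0.8, -0.3, -4.5]
finger_gap: 55.2
```

Call:
step_arm(
  plan=[
    [[0, 0, 0.04], 0, 0],
    [[0, 0, 0], 0, 0],
    [[0, 0, 0.03], 0, 0],
    [[0, 0, 0], 0, 0],
  ],
)

```text
time_s: 4.23
tcp_pos: [576.1, -152.7, 22.7]
tool_rot: [3.139, -0.002, 0.456]
wrist_force: [-1.6, -0.2, 4.7]
finger_gap: 55.3
```

Call:
step_arm(
  plan=[
    [[0, 0, 0], 0, 1],
    [[0, 0, 0], 0, 1],
    [[0, 0, 0], 0, 1],
    [[0, 0, -0.4], 0, 1],
    [[0, 0, -1], 0, 1],
  ],
)

```text
time_s: 4.65
tcp_pos: [572.1, -151.2, 59.4]
tool_rot: [-3.135, 0.006, 0.456]
wrist_force: [-0.2, 0.6, -0.1]
finger_gap: 85.5
```

Call:
step_arm(
  plan=[
    [[0, 0, -1], 0, 1],
    [[0, 0, -1], 0, 1],
    [[0, 0, -1], 0, 1],
    [[0, 0, -1], 0, 1],
    [[0, 0, -1], 0, 1],
  ],
)

```text
time_s: 5.07
tcp_pos: [574.9, -152.2, 214.2]
tool_rot: [3.141, -0.0, 0.456]
wrist_force: [0.1, -0.1, 0.2]
finger_gap: 85.5
```

```bash
python3 - <<'E'
from h import *
s=get_state();print(s['finger_gap'],s['wrist_force'])
go(545,240,230)
E
```

```text
85.46577625110655 [ 0.09123241 -0.06318311  0.15330984]
turn first turn shares -0.00 x 4.86 y -12.18 z -0.53 (x30mm) t=5.1 yaw now 0.456 to 0.456 [ 574.9 -152.2  214.2]
no turn turn shares -0.00 x 4.86 y -12.18 z -0.53 (x30mm) t=5.1 yaw now 0.456 to 0.456 [ 574.9 -152.2  214.2]
```

Call:
step_arm(
  plan=[
    [[0.4, -1, 0], 0, 1],
    [[0.4, -1, 0], 0, 1],
    [[0.4, -1, 0], 0, 1],
    [[0.4, -1, 0], 0, 1],
    [[0.4, -1, 0], 0, 1],
  ],
)

```text
time_s: 5.48
tcp_pos: [562.7, 10.1, 212.8]
tool_rot: [3.141, -0.0, 0.455]
wrist_force: [0.5, -0.1, 0.3]
finger_gap: 85.3
```

Call:
step_arm(
  plan=[
    [[0.4, -1, 0], 0, 1],
    [[0.4, -1, 0], 0, 1],
    [[0.4, -1, 0], 0, 1],
    [[0.4, -1, 0], 0, 1],
    [[0.4, -1, 0], 0, 1],
  ],
)

```text
time_s: 5.9
tcp_pos: [550.5, 171.4, 212.7]
tool_rot: [3.141, -0.0, 0.456]
wrist_force: [0.0, -0.2, -0.6]
finger_gap: 85.7
```

Call:
step_arm(
  plan=[
    [[0.4, -1, 0], 0, 1],
    [[0.4, -1, 0], 0, 1],
    [[0, 0, 0], 0, 1],
    [[0, 0, 0], 0, 1],
  ],
)

```text
time_s: 6.23
tcp_pos: [545.6, 235.7, 212.4]
tool_rot: [3.141, 0.0, 0.459]
wrist_force: [-0.4, -0.6, -0.1]
finger_gap: 85.5
```

```bash
python3 - <<'E'
from h import *
c=snap('wrist','w2')
u,v=map(int,proj(c,(590,258,40)));print(u,v,get_state()['tcp_pos'])
a,b=max(0,u-100),max(0,v-75);print(a,b)
cv2.imwrite('pics/w2b.png',cv2.resize(cv2.imread('pics/w2.png')[b:b+150,a:a+200],None,fx=4,fy=4,interpolation=cv2.INTER_CUBIC))
E
```

```text
317 134 [545.7563476  234.44563528 212.45832097]
217 59
```

View pics/w2b.png

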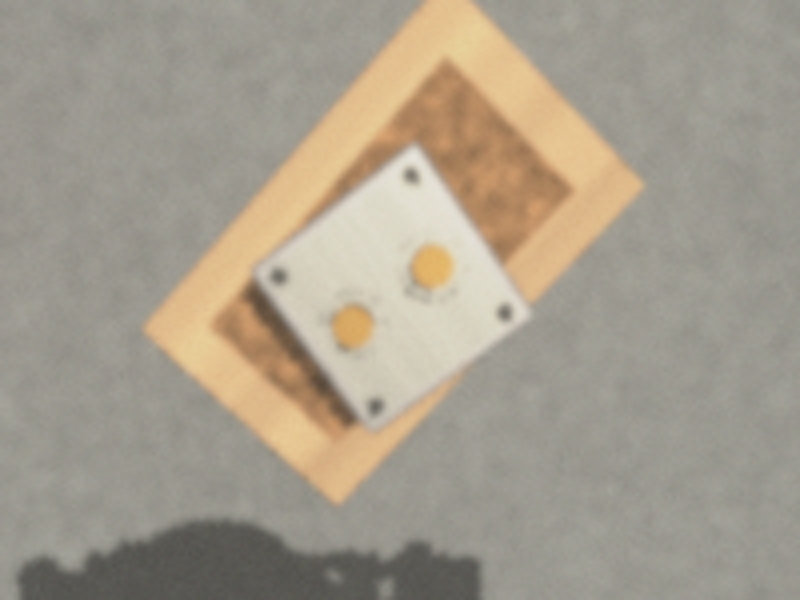

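The crop shows the filter's top corners at (415,142), (533,315), (373,432) and (253,270). Three corners of the oblong pad are at (645,184), (338,506) and (144,328); the fourth lies just above the frame.

```bash
python3 - <<'E'
from h import *
k=lambda L:[(217+(u+.5)/4-.5,59+(v+.5)/4-.5) for u,v in L]
rect('w2',k([(449,-22),(645,184),(338,506),(144,328)]),6)
x,y,a=rect('w2',k([(415,142),(533,315),(373,432),(253,270)]),62)
go(x,y,22,a);go(x,y,22,a+np.pi/2)
E
```

```text
centre 597.4 266.3 edges [ 78.4 131.4  79.2 130.5] ang01 -1.871
centre 592.9 262.6 edges [50.3 49.9 50.1 49.8] ang01 -2.053
turn first turn shares -5.26 x 1.56 y 0.96 z 6.35 (x30mm) t=6.3 yaw now 0.457 to 1.088 [545.8 234.4 212.5]
no turn turn shares -5.26 x 1.83 y -0.15 z 6.35 (x30mm) t=6.3 yaw now 0.457 to 1.088 [545.8 234.4 212.5]
turn first turn shares 7.83 x 0.96 y -1.56 z 6.35 (x30mm) t=6.3 yaw now 0.457 to -0.482 [545.8 234.4 212.5]
no turn turn shares 7.83 x 1.83 y -0.15 z 6.35 (x30mm) t=6.3 yaw now 0.457 to -0.482 [545.8 234.4 212.5]
```

Call:
step_arm(
  plan=[
    [[0, 0, 0], -1, 1],
    [[0, 0, 0.5], -1, 1],
    [[0, 0, 0.5], -1, 1],
    [[0, 0, 0.5], -1, 1],
    [[0, 0, 0.5], -1, 1],
  ],
)

```text
time_s: 6.7
tcp_pos: [546.3, 232.4, 152.2]
tool_rot: [3.141, 0.0, 1.06]
wrist_force: [-0.5, 0.4, 0.1]
finger_gap: 85.4
```

Call:
step_arm(
  plan=[
    [[0, 0, 0], -0.26, 1],
    [[0.78, 0.48, 0], 0, 1],
    [[0.78, 0.48, 0], 0, 1],
    [[0, 0, 0], 0, 1],
    [[0, 0, 0], 0, 1],
  ],
)

```text
time_s: 7.12
tcp_pos: [594.4, 261.0, 152.2]
tool_rot: [3.141, 0.001, 1.085]
wrist_force: [-0.3, -0.6, -0.6]
finger_gap: 85.2
```

```bash
python3 - <<'E'
from h import *
for i in range(3): camera('wrist'); go(592.9,262.6,23,1.088)
E
```

```text
turn first turn shares -0.02 x 0.05 y -0.04 z 4.31 (x30mm) t=7.2 yaw now 1.085 to 1.088 [593.2 260.7 152.2]
no turn turn shares -0.02 x 0.05 y -0.04 z 4.31 (x30mm) t=7.2 yaw now 1.085 to 1.088 [593.2 260.7 152.2]
turn first turn shares -0.02 x 0.06 y -0.02 z 4.31 (x30mm) t=7.2 yaw now 1.086 to 1.088 [592.7 260.7 152.3]
no turn turn shares -0.02 x 0.06 y -0.02 z 4.31 (x30mm) t=7.2 yaw now 1.086 to 1.088 [592.7 260.7 152.3]
turn first turn shares -0.02 x 0.06 y -0.01 z 4.32 (x30mm) t=7.3 yaw now 1.086 to 1.088 [592.4 260.9 152.5]
no turn turn shares -0.02 x 0.06 y -0.01 z 4.32 (x30mm) t=7.3 yaw now 1.086 to 1.088 [592.4 260.9 152.5]
```

Good. Next: descend, grip and lift.

Call:
step_arm(
  plan=[
    [[0.05, 0, 0.6], 0, 1],
    [[0, 0, 1], 0, 1],
    [[0, 0, 1], 0, 1],
    [[0, 0, 1], 0, 1],
    [[0, 0, 0.5], 0, 1],
  ],
)

```text
time_s: 7.68
tcp_pos: [590.8, 262.0, 26.5]
tool_rot: [-3.138, 0.005, 1.087]
wrist_force: [-0.9, 0.2, -0.3]
finger_gap: 85.3
```

Call:
step_arm(
  plan=[
    [[0, 0, 0.2], 0, 1],
    [[0, 0, 0], 0, 0],
    [[0, 0, 0], 0, 0],
    [[0, 0, 0], 0, 0],
    [[0, 0, 0], 0, 0],
  ],
)

```text
time_s: 8.1
tcp_pos: [595.2, 264.0, 25.7]
tool_rot: [3.139, -0.003, 1.087]
wrist_force: [-0.4, -0.7, 2.5]
finger_gap: 51.5
```

Call:
step_arm(
  plan=[
    [[0, 0, 0], 0, 0],
    [[0, 0, 0], 0, 0],
    [[0, 0, -0.3], 0, 0],
    [[0, 0, -1], 0, 0],
    [[0, 0, -1], 0, 0],
  ],
)

```text
time_s: 8.52
tcp_pos: [592.0, 263.1, 91.7]
tool_rot: [-3.138, 0.004, 1.087]
wrist_force: [0.6, -0.2, -2.6]
finger_gap: 51.1
```

Call:
step_arm(
  plan=[
    [[0, 0, -1], 0, 0],
    [[0, 0, -1], 0, 0],
    [[0, 0, 0], 0, 0],
  ],
)

```text
time_s: 8.77
tcp_pos: [597.4, 264.9, 159.9]
tool_rot: [3.133, -0.009, 1.087]
wrist_force: [1.3, 0.4, -0.7]
finger_gap: 51.0
```

```bash
python3 - <<'E'
from h import *
for i in range(2): camera('wrist'); go(416,-272,30,1.266)
print(get_state()['finger_gap'])
E
```

```text
turn first turn shares -1.49 x -18.86 y -0.36 z 4.23 (x30mm) t=8.8 yaw now 1.087 to 1.266 [596.  264.4 156.8]
no turn turn shares -1.49 x -18.62 y 3.00 z 4.23 (x30mm) t=8.8 yaw now 1.087 to 1.266 [596.  264.4 156.8]
turn first turn shares -1.49 x -18.82 y -0.31 z 4.13 (x30mm) t=8.9 yaw now 1.087 to 1.266 [594.2 263.8 154. ]
no turn turn shares -1.49 x -18.57 y 3.05 z 4.13 (x30mm) t=8.9 yaw now 1.087 to 1.266 [594.2 263.8 154. ]
51.9328372548282
```

Call:
step_arm(
  plan=[
    [[0, 0, 0], -0.75, 0],
    [[0, 0, 0], -0.74, 0],
    [[-0.6, 0, 0], 0, 0],
    [[-1, 0, 0], 0, 0],
    [[-1, 0, 0], 0, 0],
  ],
)

```text
time_s: 9.28
tcp_pos: [568.4, 188.8, 149.8]
tool_rot: [-3.137, 0.003, 1.268]
wrist_force: [0.2, -0.3, -2.5]
finger_gap: 51.2
```

Call:
step_arm(
  plan=[
    [[-1, 0, 0], 0, 0],
    [[-1, 0, 0], 0, 0],
    [[-1, 0, 0], 0, 0],
    [[-1, 0, 0], 0, 0],
    [[-1, 0, 0], 0, 0],
  ],
)

```text
time_s: 9.7
tcp_pos: [522.9, 45.1, 150.4]
tool_rot: [-3.137, 0.001, 1.266]
wrist_force: [0.3, -0.3, -1.8]
finger_gap: 51.5
```

Call:
step_arm(
  plan=[
    [[-1, 0, 0], 0, 0],
    [[-1, 0, 0], 0, 0],
    [[-1, 0, 0], 0, 0],
    [[-1, 0, 0], 0, 0],
    [[-1, 0, 0], 0, 0],
  ],
)

```text
time_s: 10.12
tcp_pos: [478.0, -97.4, 150.6]
tool_rot: [-3.137, -0.0, 1.266]
wrist_force: [0.5, 0.3, -2.9]
finger_gap: 51.5
```

Call:
step_arm(
  plan=[
    [[-1, 0, 0], 0, 0],
    [[-1, 0, 0], 0, 0],
    [[-1, 0, 0], 0, 0],
    [[-1, 0, 0], 0, 0],
    [[-1, 0, 0], 0, 0],
  ],
)

```text
time_s: 10.53
tcp_pos: [433.2, -240.1, 150.6]
tool_rot: [-3.137, -0.002, 1.266]
wrist_force: [0.6, 0.1, -2.7]
finger_gap: 51.6
```

Call:
step_arm(
  plan=[
    [[-1, 0, 0], 0, 0],
    [[-0.25, -0.3, 1], 0, 0],
    [[0, 0, 1], 0, 0],
    [[0, 0, 0], 0, 0],
  ],
)

```text
time_s: 10.87
tcp_pos: [410.0, -269.5, 86.5]
tool_rot: [-3.127, -0.006, 1.264]
wrist_force: [-0.9, 1.2, -3.0]
finger_gap: 51.6
```

```bash
python3 - <<'E'
from h import *
for i in range(4): c=snap('wrist','w3'); go(416,-272,30,1.266)
print(get_state()['finger_gap'])
cv2.imwrite('pics/w3b.png',cv2.resize(cv2.imread('pics/w3.png'),(800,500),interpolation=cv2.INTER_CUBIC))
E
```

```text
turn first turn shares -0.01 x -0.01 y 0.15 z 1.96 (x30mm) t=10.9 yaw now 1.265 to 1.266 [ 411.8 -270.3   88.8]
no turn turn shares -0.01 x -0.01 y 0.15 z 1.96 (x30mm) t=10.9 yaw now 1.265 to 1.266 [ 411.8 -270.3   88.8]
turn first turn shares -0.00 x 0.01 y 0.07 z 2.03 (x30mm) t=11.0 yaw now 1.265 to 1.266 [ 413.9 -271.6   90.9]
no turn turn shares -0.00 x 0.01 y 0.07 z 2.03 (x30mm) t=11.0 yaw now 1.265 to 1.266 [ 413.9 -271.6   90.9]
turn first turn shares 0.00 x 0.02 y 0.01 z 2.08 (x30mm) t=11.0 yaw now 1.266 to 1.266 [ 415.4 -272.6   92.4]
no turn turn shares 0.00 x 0.02 y 0.01 z 2.08 (x30mm) t=11.0 yaw now 1.266 to 1.266 [ 415.4 -272.6   92.4]
turn first turn shares 0.00 x 0.03 y -0.02 z 2.11 (x30mm) t=11.1 yaw now 1.267 to 1.266 [ 416.3 -273.1   93.4]
no turn turn shares 0.00 x 0.03 y -0.02 z 2.11 (x30mm) t=11.1 yaw now 1.267 to 1.266 [ 416.3 -273.1   93.4]
51.842484977498174
```

View pics/w3b.png

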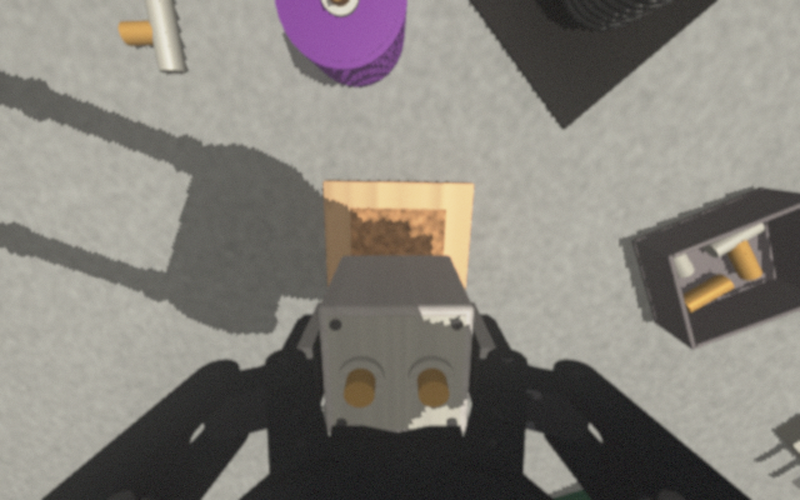

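The held filter's lower front edge runs from (343,256) to (460,256), and the pad's far edge from (325,181) to (473,181). I'll check the relative offset.

```bash
python3 - <<'E'
from h import *
c=load('w3');k=lambda u,v,z:ray(c,u/1.25,v/1.25,z)[:2]
a,b=k(325,181,6),k(473,181,6);e,f=k(343,256,76),k(460,256,76)
g,h=k(320,305,132),k(475,305,132)
R=lambda p:np.array([np.cos(1.266)*p[0]+np.sin(1.266)*p[1],np.sin(1.266)*p[0]-np.cos(1.266)*p[1]])
for n,p,q,d in(('pad',a,b,48),('boxbot',e,f,26),('boxtop',g,h,26)):
    P,Q=R(p),R(q);m=(P+Q)/2;print(n,'len',np.linalg.norm(P-Q).round(1),'centre tool xy',(m-[d,0]).round(1),'ang',np.round((Q-P)[0]/(Q-P)[1],3))
print('tcp',R(get_state()['tcp_pos'][:2]))
go(416,-272,30,1.266)
E
```

```text
pad len 93.3 centre tool xy [-133.   478.7] ang 0.001
boxbot len 54.5 centre tool xy [-137.6  479.5] ang 0.001
boxtop len 48.9 centre tool xy [-135.2  477.4] ang 0.002
tcp [-135.58362724  479.06536558]
turn first turn shares 0.00 x 0.03 y -0.02 z 2.11 (x30mm) t=11.1 yaw now 1.267 to 1.266 [ 416.3 -273.1   93.4]
no turn turn shares 0.00 x 0.03 y -0.02 z 2.11 (x30mm) t=11.1 yaw now 1.267 to 1.266 [ 416.3 -273.1   93.4]
```

Call:
step_arm(
  plan=[
    [[0.07, 0, 0.4], 0, 0],
    [[0, 0, 0.7], 0, 0],
    [[0, 0, 0.6], 0, 0],
    [[0, 0, 0.3], 0, 0],
    [[0, 0, 0.1], 0, 0],
  ],
)

```text
time_s: 11.48
tcp_pos: [416.5, -270.6, 29.5]
tool_rot: [-3.141, -0.0, 1.267]
wrist_force: [-0.2, 0.6, -1.3]
finger_gap: 51.9
```

Call:
step_arm(
  plan=[
    [[0, 0, 0.05], 0, 0],
    [[0, 0, 0.05], 0, 0],
    [[0, 0, 0], 0, 0],
    [[0, 0, 0], 0, 0],
    [[0, 0, 0], 0, 0],
  ],
)

```text
time_s: 11.9
tcp_pos: [416.6, -271.4, 27.4]
tool_rot: [3.14, 0.001, 1.266]
wrist_force: [0.2, -0.9, -1.4]
finger_gap: 51.6
```

Call:
step_arm(
  plan=[
    [[0, 0, 0.05], 0, 0],
    [[0, 0, 0], 0, 0],
    [[0, 0, 0], 0, 0],
  ],
)

```text
time_s: 12.15
tcp_pos: [416.6, -271.5, 25.6]
tool_rot: [3.14, 0.001, 1.266]
wrist_force: [-0.3, 0.2, 0.6]
finger_gap: 51.8
```

Call:
step_arm(
  plan=[
    [[0, 0, 0.04], 0, 0],
    [[0, 0, 0], 0, 0],
    [[0, 0, 0], 0, 0],
  ],
)

```text
time_s: 12.4
tcp_pos: [416.6, -271.5, 25.6]
tool_rot: [3.14, 0.001, 1.266]
wrist_force: [-2.4, 1.1, 11.1]
finger_gap: 51.6
```

Call:
step_arm(
  plan=[
    [[0, 0, 0], 0, 1],
    [[0, 0, 0], 0, 1],
    [[0, 0, 0], 0, 1],
    [[0, 0, -0.4], 0, 1],
    [[0, 0, -1], 0, 1],
  ],
)

```text
time_s: 12.82
tcp_pos: [413.6, -268.9, 63.1]
tool_rot: [-3.133, -0.004, 1.266]
wrist_force: [0.3, 0.7, 0.0]
finger_gap: 85.1
```

Call:
step_arm(
  plan=[
    [[0, 0, -1], 0, 1],
    [[0, 0, -1], 0, 1],
    [[0, 0, -1], 0, 1],
    [[0, 0, -1], 0, 1],
    [[0, 0, -1], 0, 1],
  ],
)

```text
time_s: 13.23
tcp_pos: [415.8, -270.7, 217.2]
tool_rot: [-3.141, -0.0, 1.266]
wrist_force: [0.9, -0.2, 0.1]
finger_gap: 85.5
```

Call:
step_arm(
  plan=[
    [[0, 0, 0], 0, 1],
    [[0, 0, 0], 0, 1],
    [[0, 0, 0], 0, 1],
  ],
)

```text
time_s: 13.48
tcp_pos: [415.7, -270.5, 215.3]
tool_rot: [-3.14, -0.001, 1.266]
wrist_force: [-0.6, -0.4, -0.2]
finger_gap: 85.4
```

```bash
python3 - <<'E'
from h import *
c=snap('wrist','w4')
u,v=map(int,proj(c,(416,-272,40)));a,b=max(0,u-80),max(0,v-60);print(a,b)
cv2.imwrite('pics/w4b.png',cv2.resize(cv2.imread('pics/w4.png')[b:b+120,a:a+160],None,fx=5,fy=5,interpolation=cv2.INTER_CUBIC))
go(410,60,230,0)
E
```

```text
238 121
turn first turn shares 10.55 x -0.18 y -11.01 z -0.51 (x30mm) t=13.5 yaw now 1.266 to 0.000 [ 415.4 -270.3  214.6]
no turn turn shares 10.55 x 10.45 y -3.48 z -0.51 (x30mm) t=13.5 yaw now 1.266 to 0.000 [ 415.4 -270.3  214.6]
```

View pics/w4b.png

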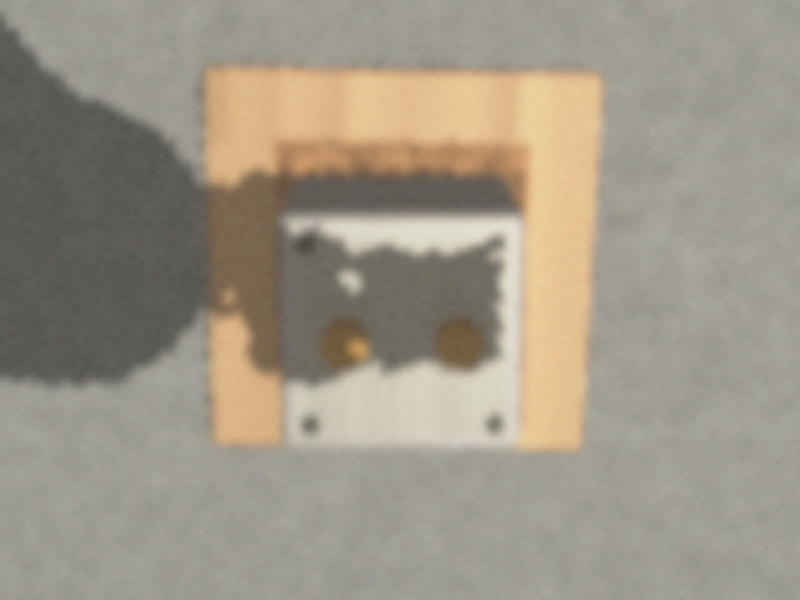

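Crop: the pad's corners are at (207,68), (602,73), (582,450) and (215,443), and the filter's top at (283,213), (522,213), (520,448) and (288,445).

```bash
python3 - <<'E'
from h import *
k=lambda L:[(238+(u+.5)/5-.5,121+(v+.5)/5-.5) for u,v in L]
rect('w4',k([(207,68),(602,73),(582,450),(215,443)]),6)
rect('w4',k([(283,213),(522,213),(520,448),(288,445)]),62)
c=load('w4');p=[ray(c,*q,6)[:2] for q in k([(298,178),(512,180)])];q=[ray(c,*q,6)[:2] for q in k([(207,68),(602,73)])]
print(np.linalg.norm(p[0]-p[1]), (np.mean(q,0)-np.mean(p,0))@[np.cos(1.266),np.sin(1.266)])
E
```

```text
centre 415.8 -270.3 edges [94.6 95.8 95.2 95.1] ang01 -0.320
centre 415.4 -272.5 edges [49.6 51.7 50.6 51. ] ang01 -0.311
52.41126373390848 26.015611610517173
```

Call:
step_arm(
  plan=[
    [[0, 0, 0], 1, 1],
    [[0, 0, 0], 1, 1],
    [[0, 0, 0], 1, 1],
    [[0, 0, 0], 1, 1],
    [[0, 0, 0], 1, 1],
  ],
)

```text
time_s: 13.95
tcp_pos: [415.3, -270.3, 214.0]
tool_rot: [-3.138, 0.001, 0.66]
wrist_force: [-0.5, -0.5, -0.2]
finger_gap: 85.1
```

Call:
step_arm(
  plan=[
    [[0, 0, 0], 1, 1],
    [[0, 0, 0], 1, 1],
    [[0, 0, 0], 1, 1],
    [[0, 0, 0], 1, 1],
    [[0, 0, 0], 1, 1],
  ],
)

```text
time_s: 14.37
tcp_pos: [415.4, -270.3, 214.0]
tool_rot: [-3.139, 0.003, 0.06]
wrist_force: [-0.5, -0.0, -0.2]
finger_gap: 85.9
```

Call:
step_arm(
  plan=[
    [[0, 0, 0], 0.5, 1],
    [[0, -1, 0], 0, 1],
    [[0, -1, 0], 0, 1],
    [[0, -1, 0], 0, 1],
    [[0, -1, 0], 0, 1],
  ],
)

```text
time_s: 14.78
tcp_pos: [414.3, -149.4, 214.0]
tool_rot: [-3.139, 0.004, 0.005]
wrist_force: [0.7, -0.1, -0.2]
finger_gap: 85.4
```

Call:
step_arm(
  plan=[
    [[0, -1, 0], 0, 1],
    [[0, -1, 0], 0, 1],
    [[0, -1, 0], 0, 1],
    [[0, -1, 0], 0, 1],
    [[0, -1, 0], 0, 1],
  ],
)

```text
time_s: 15.2
tcp_pos: [413.3, 0.5, 214.4]
tool_rot: [-3.141, 0.003, 0.006]
wrist_force: [0.8, 0.0, 0.2]
finger_gap: 85.5
```

Call:
step_arm(
  plan=[
    [[0, -1, 0], 0, 1],
    [[0, -1, 0], 0, 1],
    [[0, 0, 0], 0, 1],
    [[0, 0, 0], 0, 1],
    [[0, 0, 0], 0, 1],
  ],
)

```text
time_s: 15.62
tcp_pos: [413.6, 58.7, 214.9]
tool_rot: [3.141, 0.002, 0.007]
wrist_force: [0.5, -0.2, 0.2]
finger_gap: 85.5
```

```bash
python3 - <<'E'
from h import *
c=snap('wrist','w5');c=snap('wrist','w5')
u,v=map(int,proj(c,(441,65,40)));a,b=max(0,u-100),max(0,v-75);print(a,b,get_state()['tcp_pos'])
cv2.imwrite('pics/w5b.png',cv2.resize(cv2.imread('pics/w5.png')[b:b+150,a:a+200],None,fx=4,fy=4,interpolation=cv2.INTER_CUBIC))
E
```

```text
211 79 [414.03529966  58.05601972 215.30572746]
```

View pics/w5b.png

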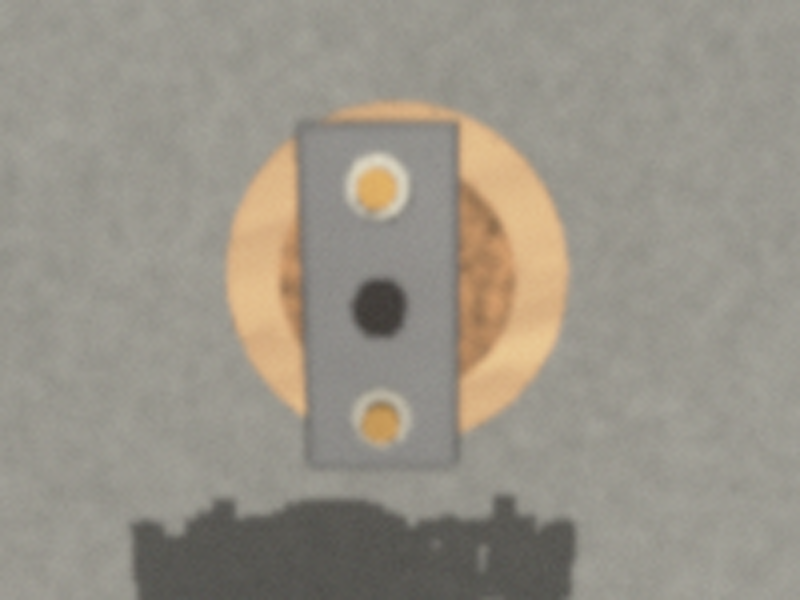

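Coupler top corners: (298,123), (460,123), (459,467) and (306,466). The round pad spans x 227–570 with its top at y=100.

```bash
python3 - <<'E'
from h import *
k=lambda L:[(211+(u+.5)/4-.5,79+(v+.5)/4-.5) for u,v in L]
c=load('w5')
P=np.array([ray(c,*q,6)[:2] for q in k([(227,275),(570,275),(400,100),(305,416),(462,432),(260,175),(540,180)])])
s=np.linalg.lstsq(np.c_[2*P,np.ones(len(P))],(P**2).sum(1),rcond=None)[0]
r=np.sqrt(s[2]+s[0]**2+s[1]**2);print('round',s[:2],r, np.linalg.norm(P-s[:2],axis=1)-r)
x,y,a=rect('w5',k([(298,123),(460,123),(459,467),(306,466)]),56)
P=[ray(c,*q,56)[:2] for q in k([(298,123),(460,123),(459,467),(306,466)])]
d=P[0]+P[1]-P[2]-P[3];print('long ang',np.arctan2(d[1],d[0]))
go(x,y,20,np.arctan2(d[1],d[0]))
E
```

```text
round [442.69864831  67.24565013] 51.694600916353416 [ 0.33927968  0.30260642  0.32241477  0.05784769 -0.20242845 -0.50976441
 -0.31687349]
centre 443.6 70.8 edges [40.5 89.9 41.9 89.6] ang01 -1.568
long ang 0.005083440389343255
turn first turn shares -0.00 x 0.99 y -0.42 z 6.51 (x30mm) t=15.7 yaw now 0.005 to 0.005 [414.   58.1 215.3]
no turn turn shares -0.00 x 0.99 y -0.42 z 6.51 (x30mm) t=15.7 yaw now 0.005 to 0.005 [414.   58.1 215.3]
```

Call:
step_arm(
  plan=[
    [[0.5, -0.21, 0.5], 0, 1],
    [[0.49, -0.21, 0.5], 0, 1],
    [[0, 0, 1], 0, 1],
    [[0, 0, 1], 0, 1],
    [[0, 0, 1], 0, 1],
  ],
)

```text
time_s: 16.13
tcp_pos: [444.4, 70.5, 94.9]
tool_rot: [3.141, -0.001, 0.004]
wrist_force: [-0.0, 0.2, -0.7]
finger_gap: 85.4
```

Call:
step_arm(
  plan=[
    [[0, 0, 1], 0, 1],
    [[0, 0, 0.8], 0, 1],
    [[0, 0, 0.5], 0, 1],
    [[0, 0, 0.15], 0, 1],
    [[0, 0, 0], 0, 1],
  ],
)

```text
time_s: 16.55
tcp_pos: [443.1, 70.7, 21.4]
tool_rot: [3.141, 0.003, 0.004]
wrist_force: [-0.5, 0.8, 0.3]
finger_gap: 85.0
```

Call:
step_arm(
  plan=[
    [[0, 0, 0], 0, 0],
    [[0, 0, 0], 0, 0],
    [[0, 0, 0], 0, 0],
    [[0, 0, 0], 0, 0],
    [[0, 0, 0], 0, 0],
  ],
)

```text
time_s: 16.97
tcp_pos: [444.9, 71.5, 23.7]
tool_rot: [3.141, -0.003, 0.006]
wrist_force: [-0.2, -1.9, 5.5]
finger_gap: 41.5
```

Call:
step_arm(
  plan=[
    [[0, 0, 0], 0, 0],
    [[0, 0, 0], 0, 0],
    [[0, 0, -0.3], 0, 0],
    [[0, 0, -1], 0, 0],
    [[0, 0, -1], 0, 0],
  ],
)

```text
time_s: 17.38
tcp_pos: [442.0, 71.9, 91.6]
tool_rot: [-3.141, 0.005, 0.006]
wrist_force: [1.7, -0.9, -2.1]
finger_gap: 41.4
```

Call:
step_arm(
  plan=[
    [[0, 0, -1], 0, 0],
    [[0, 0, -1], 0, 0],
    [[0, 0, 0], 0, 0],
    [[0, 0, 0], 0, 0],
    [[0, 0, 0], 0, 0],
  ],
)

```text
time_s: 17.8
tcp_pos: [442.7, 71.9, 151.0]
tool_rot: [-3.142, 0.002, 0.006]
wrist_force: [-0.3, 0.7, -2.1]
finger_gap: 41.5
```

```bash
python3 - <<'E'
from h import *
for i in range(2): camera('wrist'); go(597.6,265,30,-0.302)
E
```

```text
turn first turn shares 2.57 x 3.03 y -7.69 z 4.01 (x30mm) t=17.9 yaw now 0.006 to -0.302 [442.3  71.8 150.3]
no turn turn shares 2.57 x 5.21 y -6.41 z 4.01 (x30mm) t=17.9 yaw now 0.006 to -0.302 [442.3  71.8 150.3]
turn first turn shares 2.57 x 3.03 y -7.69 z 4.00 (x30mm) t=17.9 yaw now 0.006 to -0.302 [442.3  71.8 150. ]
no turn turn shares 2.57 x 5.22 y -6.41 z 4.00 (x30mm) t=17.9 yaw now 0.006 to -0.302 [442.3  71.8 150. ]
```

Call:
step_arm(
  plan=[
    [[0, 0, 0], 0.86, 0],
    [[0, 0, 0], 0.86, 0],
    [[0, 0, 0], 0.85, 0],
    [[0.38, -0.96, 0], 0, 0],
    [[0.38, -0.96, 0], 0, 0],
  ],
)

```text
time_s: 18.32
tcp_pos: [481.3, 119.5, 149.8]
tool_rot: [3.139, 0.004, -0.305]
wrist_force: [1.3, -0.2, -3.0]
finger_gap: 40.9
```

Call:
step_arm(
  plan=[
    [[0.38, -0.96, 0], 0, 0],
    [[0.38, -0.96, 0], 0, 0],
    [[0.38, -0.96, 0], 0, 0],
    [[0.38, -0.96, 0], 0, 0],
    [[0.38, -0.96, 0], 0, 0],
  ],
)

```text
time_s: 18.73
tcp_pos: [579.8, 241.4, 149.0]
tool_rot: [3.139, 0.004, -0.302]
wrist_force: [0.2, 0.1, -2.2]
finger_gap: 41.6
```

Call:
step_arm(
  plan=[
    [[0.37, -0.97, 0.5], 0, 0],
    [[0, 0, 1], 0, 0],
    [[0, 0, 0.4], 0, 0],
    [[0, 0, 0], 0, 0],
    [[0, 0, 0], 0, 0],
  ],
)

```text
time_s: 19.15
tcp_pos: [597.9, 264.5, 91.8]
tool_rot: [3.138, 0.004, -0.302]
wrist_force: [0.6, 0.1, -1.5]
finger_gap: 41.6
```

```bash
python3 - <<'E'
from h import *
for i in range(4): c=snap('wrist','w6')
go(597.6,265,30,-0.302)
cv2.imwrite('pics/w6b.png',cv2.resize(cv2.imread('pics/w6.png')[60:360,120:520],(800,600),interpolation=cv2.INTER_CUBIC))
E
```

```text
turn first turn shares -0.01 x -0.08 y 0.02 z 2.19 (x30mm) t=19.4 yaw now -0.303 to -0.302 [600.2 264.8  95.8]
no turn turn shares -0.01 x -0.08 y 0.02 z 2.19 (x30mm) t=19.4 yaw now -0.303 to -0.302 [600.2 264.8  95.8]
```

View pics/w6b.png

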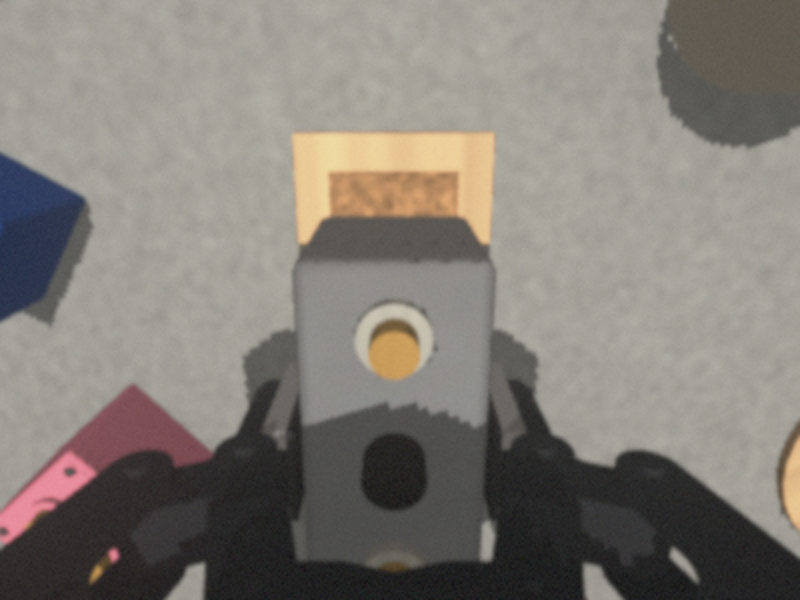

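The held coupler's lower front edge runs from (318,218) to (470,218) and its top edge from (295,262) to (494,262). The pad's far edge runs from (293,133) to (494,133).

```bash
python3 - <<'E'
from h import *
c=load('w6');k=lambda u,v,z:ray(c,120+(u+.5)/2-.5,60+(v+.5)/2-.5,z)[:2]
w=-.302
R=lambda p:np.array([np.cos(w)*p[0]+np.sin(w)*p[1],np.sin(w)*p[0]-np.cos(w)*p[1]])
for n,p,q,d in(('pad',k(293,133,6),k(494,133,6),66),('bot',k(318,218,78),k(470,218,78),46),('top',k(295,262,128),k(494,262,128),46)):
    P,Q=R(p),R(q);m=(P+Q)/2;print(n,'len',np.linalg.norm(P-Q).round(1),'centre tool xy',(m-[d,0]).round(1),'ang',np.round((Q-P)[0]/(Q-P)[1],3))
camera('top');camera('top')
print('tcp',R(get_state()['tcp_pos'][:2]));go(597.6,265,30,-0.302)
E
```

```text
pad len 78.8 centre tool xy [ 490.5 -432.3] ang -0.0
bot len 42.9 centre tool xy [ 491.  -431.9] ang 0.0
top len 39.6 centre tool xy [ 492.1 -431.8] ang 0.0
tcp [ 494.14496695 -431.31307485]
turn first turn shares -0.01 x -0.08 y 0.02 z 2.20 (x30mm) t=19.4 yaw now -0.303 to -0.302 [600.1 264.8  95.9]
no turn turn shares -0.01 x -0.08 y 0.02 z 2.20 (x30mm) t=19.4 yaw now -0.303 to -0.302 [600.1 264.8  95.9]
```

Call:
step_arm(
  plan=[
    [[-0.04, 0, 0.4], 0, 0],
    [[0, 0, 0.8], 0, 0],
    [[0, 0, 0.6], 0, 0],
    [[0, 0, 0.3], 0, 0],
    [[0, 0, 0.1], 0, 0],
  ],
)

```text
time_s: 19.87
tcp_pos: [597.3, 264.8, 27.3]
tool_rot: [3.14, 0.002, -0.303]
wrist_force: [-0.4, -0.3, -3.5]
finger_gap: 41.4
```

Call:
step_arm(
  plan=[
    [[0, 0, 0], 0, 0],
    [[0, 0, 0], 0, 0],
    [[0, 0, 0.05], 0, 0],
    [[0, 0, 0], 0, 0],
    [[0, 0, 0], 0, 0],
  ],
)

```text
time_s: 20.28
tcp_pos: [598.8, 265.4, 27.8]
tool_rot: [-3.141, -0.001, -0.303]
wrist_force: [-0.0, -0.3, -2.0]
finger_gap: 41.4
```

Call:
step_arm(
  plan=[
    [[0, 0, 0.06], 0, 0],
    [[0, 0, 0], 0, 0],
    [[0, 0, 0], 0, 0],
  ],
)

```text
time_s: 20.53
tcp_pos: [598.2, 265.2, 25.1]
tool_rot: [3.141, 0.0, -0.303]
wrist_force: [-0.4, -0.1, -3.2]
finger_gap: 41.3
```

Call:
step_arm(
  plan=[
    [[0, 0, 0.05], 0, 0],
    [[0, 0, 0], 0, 0],
    [[0, 0, 0], 0, 0],
  ],
)

```text
time_s: 20.78
tcp_pos: [598.5, 265.3, 23.8]
tool_rot: [-3.141, -0.0, -0.303]
wrist_force: [0.8, -0.0, -0.8]
finger_gap: 41.3
```

Call:
step_arm(
  plan=[
    [[0, 0, 0.03], 0, 0],
    [[0, 0, 0], 0, 0],
    [[0, 0, 0], 0, 0],
  ],
)

```text
time_s: 21.03
tcp_pos: [598.5, 265.3, 23.7]
tool_rot: [-3.141, -0.001, -0.303]
wrist_force: [-1.6, 0.1, 5.8]
finger_gap: 41.3
```

Contact. Now release, rise, check from above, and head back to the load on the mat.

Call:
step_arm(
  plan=[
    [[0, 0, 0], 0, 1],
    [[0, 0, 0], 0, 1],
    [[0, 0, 0], 0, 1],
    [[0, 0, -0.4], 0, 1],
    [[0, 0, -1], 0, 1],
  ],
)

```text
time_s: 21.45
tcp_pos: [595.1, 264.1, 61.3]
tool_rot: [3.136, 0.008, -0.303]
wrist_force: [0.7, -0.4, -0.2]
finger_gap: 85.1
```

Call:
step_arm(
  plan=[
    [[0, 0, -1], 0, 1],
    [[0, 0, -1], 0, 1],
    [[0, 0, -1], 0, 1],
    [[0, 0, -1], 0, 1],
    [[0, 0, -1], 0, 1],
  ],
)

```text
time_s: 21.87
tcp_pos: [598.1, 265.2, 217.2]
tool_rot: [-3.141, -0.001, -0.303]
wrist_force: [0.1, -0.6, -0.2]
finger_gap: 85.8
```

Call:
step_arm(
  plan=[
    [[0, 0, 0], 0, 1],
    [[0, 0, 0], 0, 1],
    [[0, 0, 0], 0, 1],
  ],
)

```text
time_s: 22.12
tcp_pos: [597.8, 265.1, 214.8]
tool_rot: [3.141, 0.0, -0.303]
wrist_force: [-0.3, 0.0, -0.4]
finger_gap: 85.4
```

```bash
python3 - <<'E'
from h import *
c=snap('wrist','w7')
u,v=map(int,proj(c,(597,265,40)));a,b=max(0,u-80),max(0,v-60);print(a,b)
cv2.imwrite('pics/w7b.png',cv2.resize(cv2.imread('pics/w7.png')[b:b+120,a:a+160],None,fx=5,fy=5,interpolation=cv2.INTER_CUBIC))
go(545,-165,220,0.456)
E
```

```text
237 119
turn first turn shares -6.32 x -7.88 y 12.10 z -0.21 (x30mm) t=22.2 yaw now -0.303 to 0.456 [597.4 265.  213.8]
no turn turn shares -6.32 x 2.60 y 14.20 z -0.21 (x30mm) t=22.2 yaw now -0.303 to 0.456 [597.4 265.  213.8]
```

View pics/w7b.png

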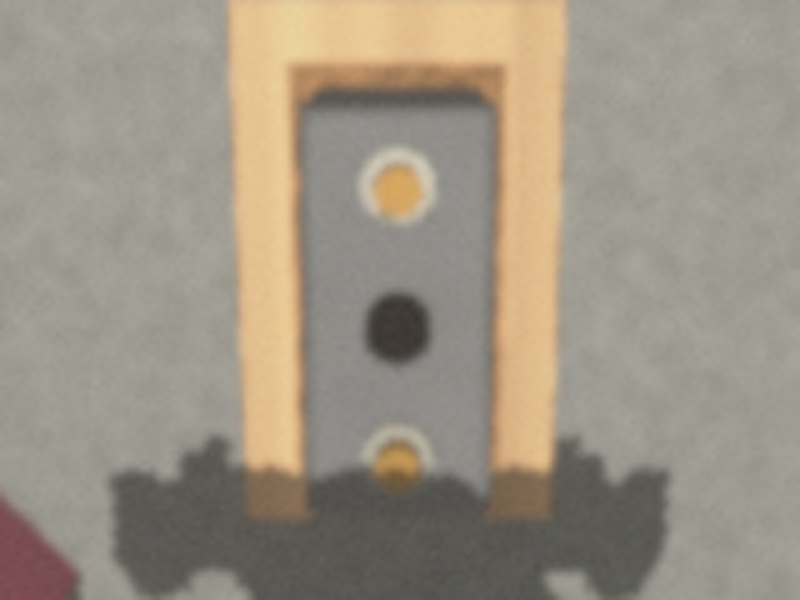

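Coupler top (303,105)–(495,500) is centred and parallel within the oblong pad, whose sides are at about x=232–566. Next: fetch the load.

Call:
step_arm(
  plan=[
    [[0, 0, 0], -1, 1],
    [[0, 0, 0], -1, 1],
    [[0, 0, 0], -1, 1],
    [[0, 0, 0], -1, 1],
    [[0, 0, 0], -1, 1],
  ],
)

```text
time_s: 22.58
tcp_pos: [597.3, 264.9, 212.6]
tool_rot: [3.142, 0.004, 0.303]
wrist_force: [0.3, -0.8, -0.1]
finger_gap: 85.6
```

Call:
step_arm(
  plan=[
    [[0, 0, 0], -1, 1],
    [[0, 0, 0], -0.32, 1],
    [[-0.52, 0.93, 0], 0, 1],
    [[-0.52, 0.93, 0], 0, 1],
    [[-0.52, 0.93, 0], 0, 1],
  ],
)

```text
time_s: 23.0
tcp_pos: [591.8, 168.7, 212.5]
tool_rot: [-3.141, 0.004, 0.457]
wrist_force: [0.8, 0.1, -0.3]
finger_gap: 85.8
```

Call:
step_arm(
  plan=[
    [[-0.52, 0.93, 0], 0, 1],
    [[-0.52, 0.93, 0], 0, 1],
    [[-0.52, 0.93, 0], 0, 1],
    [[-0.52, 0.93, 0], 0, 1],
    [[-0.52, 0.93, 0], 0, 1],
  ],
)

```text
time_s: 23.42
tcp_pos: [583.1, 8.5, 212.9]
tool_rot: [-3.14, 0.003, 0.456]
wrist_force: [0.3, -0.2, -0.3]
finger_gap: 85.3
```

Call:
step_arm(
  plan=[
    [[-0.52, 0.93, 0], 0, 1],
    [[-0.52, 0.93, 0], 0, 1],
    [[-0.52, 0.93, 0], 0, 1],
    [[-0.52, 0.93, 0], 0, 1],
    [[-0.52, 0.93, 0], 0, 1],
  ],
)

```text
time_s: 23.83
tcp_pos: [574.5, -150.9, 212.9]
tool_rot: [-3.139, 0.003, 0.456]
wrist_force: [-0.0, 0.6, -0.5]
finger_gap: 85.3
```

Call:
step_arm(
  plan=[
    [[0, 0, 0], 0, 1],
    [[0, 0, 0], 0, 1],
    [[0, 0, 0], 0, 1],
  ],
)

```text
time_s: 24.08
tcp_pos: [575.1, -149.2, 213.4]
tool_rot: [-3.139, 0.002, 0.455]
wrist_force: [0.2, -0.8, -0.5]
finger_gap: 85.2
```

```bash
python3 - <<'E'
from h import *
for i in range(2): c=snap('wrist','w8'); go(575.3,-152.3,21,.456)
u,v=map(int,proj(c,(575,-152,63)));print(u,v)
cv2.imwrite('pics/w8b.png',cv2.resize(cv2.imread('pics/w8.png')[v-60:v+60,u-80:u+80],None,fx=4,fy=4,interpolation=cv2.INTER_CUBIC))
E
```

```text
turn first turn shares 0.00 x -0.05 y 0.11 z 6.42 (x30mm) t=24.1 yaw now 0.456 to 0.456 [ 575.2 -148.7  213.7]
no turn turn shares 0.00 x -0.05 y 0.11 z 6.42 (x30mm) t=24.1 yaw now 0.456 to 0.456 [ 575.2 -148.7  213.7]
turn first turn shares 0.01 x -0.06 y 0.11 z 6.43 (x30mm) t=24.2 yaw now 0.457 to 0.456 [ 575.5 -148.4  214. ]
no turn turn shares 0.01 x -0.06 y 0.11 z 6.43 (x30mm) t=24.2 yaw now 0.457 to 0.456 [ 575.5 -148.4  214. ]
321 186
```

View pics/w8b.png

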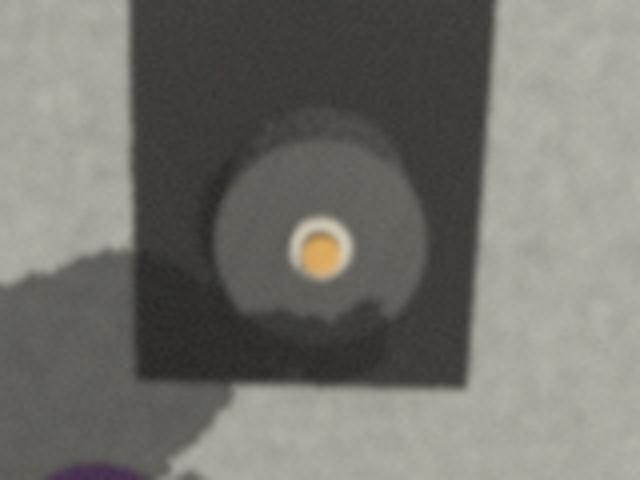

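The load stands where expected: its top is centred at about (320,242) in the crop, against a predicted centre of (320,240). Next: grasp it and carry it to the round pad.

Call:
step_arm(
  plan=[
    [[-0.06, 0.11, 0.5], 0, 1],
    [[0, 0, 1], 0, 1],
    [[0, 0, 1], 0, 1],
    [[0, 0, 1], 0, 1],
    [[0, 0, 1], 0, 1],
  ],
)

```text
time_s: 24.6
tcp_pos: [575.7, -151.8, 78.8]
tool_rot: [3.141, -0.001, 0.458]
wrist_force: [0.3, -0.3, 0.1]
finger_gap: 85.1
```

Call:
step_arm(
  plan=[
    [[0, 0, 1], 0, 1],
    [[0, 0, 0.6], 0, 1],
    [[0, 0, 0.3], 0, 1],
    [[0, 0, 0], 0, 1],
    [[0, 0, 0], 0, 1],
  ],
)

```text
time_s: 25.02
tcp_pos: [576.2, -152.8, 23.1]
tool_rot: [3.141, -0.0, 0.457]
wrist_force: [0.1, 0.1, 0.4]
finger_gap: 85.4
```

Call:
step_arm(
  plan=[
    [[0, 0, 0], 0, 0],
    [[0, 0, 0], 0, 0],
    [[0, 0, 0], 0, 0],
    [[0, 0, 0], 0, 0],
    [[0, 0, 0], 0, 0],
  ],
)

```text
time_s: 25.43
tcp_pos: [576.7, -153.5, 24.6]
tool_rot: [3.14, -0.002, 0.455]
wrist_force: [-0.3, 0.9, 5.9]
finger_gap: 55.3
```

Call:
step_arm(
  plan=[
    [[0, 0, 0], 0, 0],
    [[0, 0, 0], 0, 0],
    [[0, 0, -0.3], 0, 0],
    [[0, 0, -1], 0, 0],
    [[0, 0, -1], 0, 0],
  ],
)

```text
time_s: 25.85
tcp_pos: [573.5, -152.9, 90.9]
tool_rot: [-3.138, 0.004, 0.456]
wrist_force: [0.1, 0.1, -3.8]
finger_gap: 55.4
```

Call:
step_arm(
  plan=[
    [[0, 0, -1], 0, 0],
    [[0, 0, -1], 0, 0],
    [[0, 0, 0], 0, 0],
    [[0, 0, 0], 0, 0],
    [[0, 0, 0], 0, 0],
  ],
)

```text
time_s: 26.27
tcp_pos: [574.3, -153.1, 150.5]
tool_rot: [-3.14, 0.002, 0.456]
wrist_force: [-0.4, -0.0, -3.4]
finger_gap: 55.5
```

```bash
python3 - <<'E'
from h import *
for i in range(2): camera('wrist'); go(443,67,30,.456)
E
```

```text
turn first turn shares -0.00 x -0.69 y -8.50 z 3.99 (x30mm) t=26.3 yaw now 0.456 to 0.456 [ 573.9 -152.8  149.8]
no turn turn shares -0.00 x -0.69 y -8.50 z 3.99 (x30mm) t=26.3 yaw now 0.456 to 0.456 [ 573.9 -152.8  149.8]
turn first turn shares -0.00 x -0.69 y -8.50 z 3.98 (x30mm) t=26.4 yaw now 0.456 to 0.456 [ 573.9 -152.8  149.4]
no turn turn shares -0.00 x -0.69 y -8.50 z 3.98 (x30mm) t=26.4 yaw now 0.456 to 0.456 [ 573.9 -152.8  149.4]
```

Call:
step_arm(
  plan=[
    [[-0.08, -0.95, 0], 0, 0],
    [[-0.08, -0.95, 0], 0, 0],
    [[-0.08, -0.95, 0], 0, 0],
    [[-0.08, -0.95, 0], 0, 0],
    [[-0.08, -0.95, 0], 0, 0],
  ],
)

```text
time_s: 26.78
tcp_pos: [500.1, -29.6, 149.8]
tool_rot: [-3.139, 0.003, 0.455]
wrist_force: [0.5, 0.7, -4.7]
finger_gap: 55.1
```

Call:
step_arm(
  plan=[
    [[-0.08, -0.95, 0], 0, 0],
    [[-0.08, -0.95, 0], 0, 0],
    [[-0.08, -0.95, 0], 0, 0],
    [[-0.05, -0.9, 0.4], 0, 0],
    [[0, 0, 1], 0, 0],
  ],
)

```text
time_s: 27.2
tcp_pos: [443.2, 70.0, 110.8]
tool_rot: [-3.14, -0.003, 0.458]
wrist_force: [-0.1, -0.5, -5.0]
finger_gap: 55.5
```

Call:
step_arm(
  plan=[
    [[0, 0, 0.6], 0, 0],
    [[0, 0, 0], 0, 0],
    [[0, 0, 0], 0, 0],
    [[0, 0, 0], 0, 0],
  ],
)

```text
time_s: 27.53
tcp_pos: [445.4, 66.2, 91.9]
tool_rot: [3.141, -0.0, 0.455]
wrist_force: [0.6, -0.1, -4.6]
finger_gap: 55.3
```

```bash
python3 - <<'E'
from h import *
for i in range(3): c=snap('wrist','w9')
go(443,67,30,.456)
cv2.imwrite('pics/w9b.png',cv2.resize(cv2.imread('pics/w9.png')[60:360,120:520],(800,600),interpolation=cv2.INTER_CUBIC))
E
```

```text
turn first turn shares -0.01 x -0.08 y -0.07 z 2.09 (x30mm) t=27.7 yaw now 0.455 to 0.456 [446.   66.1  92.7]
no turn turn shares -0.01 x -0.08 y -0.07 z 2.09 (x30mm) t=27.7 yaw now 0.455 to 0.456 [446.   66.1  92.7]
```

View pics/w9b.png

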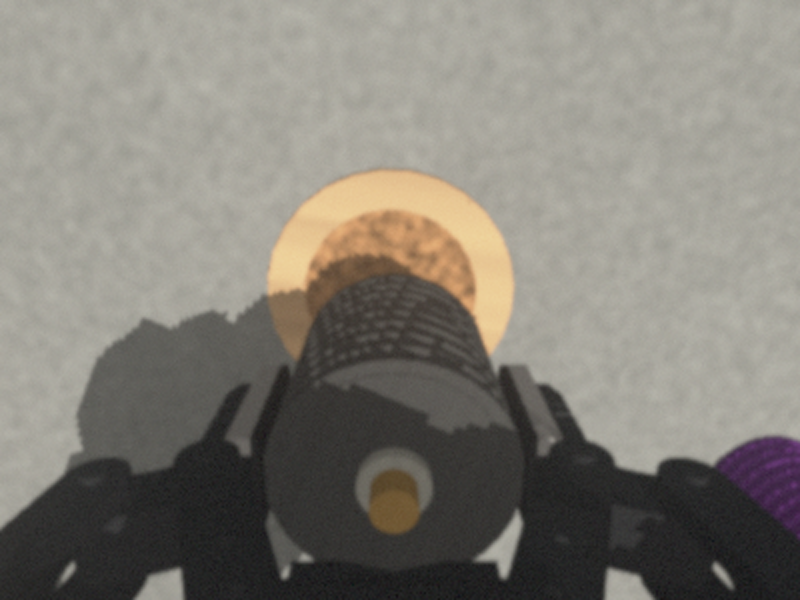

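Pad circle: top (391,169), left (268,285), right (515,285). Load: bottom far edge at (392,275); top disc far edge at (393,360), with its sides at x=265 and x=525.

```bash
python3 - <<'E'
from h import *
c=load('w9');k=lambda u,v,z:ray(c,120+(u+.5)/2-.5,60+(v+.5)/2-.5,z)[:2]
w=.456
R=lambda p:np.array([np.cos(w)*p[0]+np.sin(w)*p[1],np.sin(w)*p[0]-np.cos(w)*p[1]])
print('pad via far edge',R(k(391,169,6))-[52,0],'sides',R(k(268,285,6)),R(k(515,285,6)))
print('load bot',R(k(392,275,75))-[28,0],'top far',R(k(393,360,135))-[28,0],'sides',R(k(265,465,135)),R(k(525,465,135)))
print('tcp',R(get_state()['tcp_pos'][:2]),'est pad',R([443,67]))
E
```

```text
pad via far edge [427.17006881 134.69154899] sides [431.13668738  83.0870818 ] [431.12096493 186.56943527]
load bot [428.4003992  135.25400397] top far [429.58490931 135.61270571] sides [434.22323045 109.58409931] [434.21440829 162.43172946]
tcp [429.52398004 137.06539619] est pad [427.23889853 134.92562242]
```

Call:
step_arm(
  plan=[
    [[-0.06, -0.03, 0.4], 0, 0],
    [[0, 0, 0.8], 0, 0],
    [[0, 0, 0.6], 0, 0],
    [[0, 0, 0.3], 0, 0],
    [[0, 0, 0.05], 0, 0],
  ],
)

```text
time_s: 28.1
tcp_pos: [442.4, 66.2, 27.2]
tool_rot: [-3.141, 0.002, 0.455]
wrist_force: [-4.2, 0.2, 8.4]
finger_gap: 54.8
```

Call:
step_arm(
  plan=[
    [[0, 0, 0.05], 0, 0],
    [[0, 0, 0], 0, 0],
    [[0, 0, 0], 0, 0],
    [[0, 0, 0], 0, 0],
  ],
)

```text
time_s: 28.43
tcp_pos: [442.4, 66.2, 27.2]
tool_rot: [3.142, 0.001, 0.456]
wrist_force: [-4.2, 0.2, 4.9]
finger_gap: 54.9
```

Call:
step_arm(
  plan=[
    [[0, 0, 0.03], 0, 0],
    [[0, 0, 0], 0, 0],
    [[0, 0, 0], 0, 0],
  ],
)

```text
time_s: 28.68
tcp_pos: [442.4, 66.2, 27.1]
tool_rot: [3.141, 0.0, 0.456]
wrist_force: [-6.5, 0.5, 14.7]
finger_gap: 55.0
```

Contact. Release, rise, and check from above.

Call:
step_arm(
  plan=[
    [[0, 0, -0.04], 0, 0],
    [[0, 0, 0], 0, 1],
    [[0, 0, 0], 0, 1],
    [[0, 0, 0], 0, 1],
    [[0, 0, -0.4], 0, 1],
  ],
)

```text
time_s: 29.1
tcp_pos: [441.9, 66.3, 37.0]
tool_rot: [-3.14, 0.003, 0.456]
wrist_force: [-0.7, 0.0, -0.2]
finger_gap: 85.7
```

Call:
step_arm(
  plan=[
    [[0, 0, -1], 0, 1],
    [[0, 0, -1], 0, 1],
    [[0, 0, -1], 0, 1],
    [[0, 0, -1], 0, 1],
    [[0, 0, -1], 0, 1],
  ],
)

```text
time_s: 29.52
tcp_pos: [442.9, 66.4, 189.7]
tool_rot: [3.141, -0.001, 0.456]
wrist_force: [-0.0, -0.3, -1.3]
finger_gap: 85.3
```

Call:
step_arm(
  plan=[
    [[0, 0, -1], 0, 1],
    [[0, 0, 0], 0, 1],
    [[0, 0, 0], 0, 1],
    [[0, 0, 0], 0, 1],
  ],
)

```text
time_s: 29.85
tcp_pos: [442.4, 66.4, 217.5]
tool_rot: [-3.141, 0.001, 0.456]
wrist_force: [0.1, -0.5, -0.7]
finger_gap: 85.3
```

```bash
python3 - <<'E'
from h import *
c=snap('wrist','w10');c=snap('wrist','w10')
u,v=map(int,proj(c,(443,67,40)));a,b=max(0,u-80),max(0,v-60);print(a,b)
A=cv2.resize(cv2.imread('pics/w10.png')[b:b+120,a:a+160],None,fx=5,fy=5,interpolation=cv2.INTER_CUBIC)
cv2.imwrite('pics/w10b.png',A)
go(416,-240,215,1.266)
E
```

```text
238 117
turn first turn shares -6.75 x -10.00 y 2.25 z 0.05 (x30mm) t=29.9 yaw now 0.456 to 1.266 [441.8  66.4 216.5]
no turn turn shares -6.75 x -5.27 y 8.79 z 0.05 (x30mm) t=29.9 yaw now 0.456 to 1.266 [441.8  66.4 216.5]
```

View pics/w10b.png

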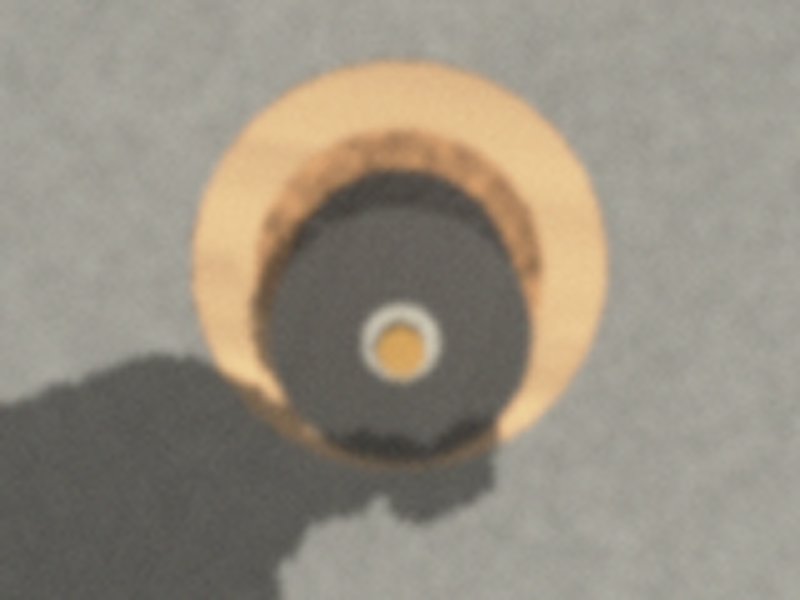

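Pad circle: left 192, right 607, top 60, bottom about 466. Load: top disc x 270–530, y 205–455, with its base's far edge at y≈170.

```bash
python3 - <<'E'
from h import *
c=load('w10');k=lambda u,v,z:ray(c,238+(u+.5)/5-.5,117+(v+.5)/5-.5,z)[:2]
w=.456
R=lambda p:np.array([np.cos(w)*p[0]+np.sin(w)*p[1],np.sin(w)*p[0]-np.cos(w)*p[1]]).round(1)
print('pad',R(k(400,60,6)),R(k(400,466,6)),R(k(192,270,6)),R(k(607,270,6)))
print('load base',R(k(400,170,6)),'top',R(k(400,205,66)),R(k(400,455,66)),R(k(270,330,66)),R(k(530,330,66)),'socket',R(k(402,348,76)))
c=load('w4');k=lambda u,v,z:ray(c,238+(u+.5)/5-.5,121+(v+.5)/5-.5,z)[:2]
w=1.266
print('filter sockets',R((k(346,343,72)+k(460,343,72))/2),'pad',R([415.8,-270.3]))
c=snap('top','top9')
im=cv2.imread('pics/top9.png')[100:260,210:450]
cv2.imwrite('pics/top9b.png',cv2.resize(im,(792,528),interpolation=cv2.INTER_CUBIC))
E
```

```text
pad [479.2 134.4] [376.3 134.5] [428.1  82.5] [428.2 186.1]
load base [453.  134.4] top [454.2 134.3] [400.1 134.4] [427.9 107.1] [427.9 161.7] socket [426.7 134.8]
filter sockets [-134.9  477.9] pad [-133.1  477.8]
```

View pics/top9b.png

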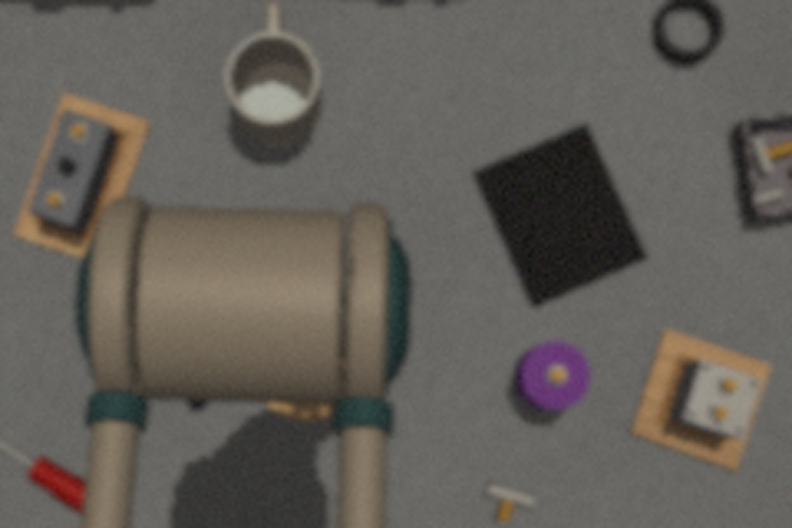

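All three sit on their own pads. The load is within about 1 mm of its pad centre and the filter within about 2 mm. The mug and the visible part of the screwdriver are at their starting pixels. Handing in.

```bash
python3 -c "
from station import close_job
print(close_job())"
```

```text
the job is handed in; nothing more can be done
None
```

I moved all three accessories to their own pads and handed the job in at about 30 s of the 96 s allowed. The load was parked on the mat, then the filter went to the square pad, the coupler to the oblong pad, and the load to the round pad. I lowered each one in small steps until it touched; the highest wrist force I saw was about 15 N.

What the last checks showed:
- **Load:** about 1 mm from the centre of the round pad, upright.
- **Filter:** about 2 mm off the centre of the square pad, turned within about 0.01 rad. One rougher reading, taken from its shadowed base edge, suggested up to 4 mm. I did not re-nudge it.
- **Coupler:** within about 1 mm and parallel to the oblong pad when measured just before lowering. After release I checked it only by eye.
- **Bystanders:** the mug and the visible part of the screwdriver were unchanged in the final top view. The arm hid the rest of the screwdriver, but nothing went near it.

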